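# Click the stop collar onto the press's guide post

### The job

Take the blue stop collar out of the aluminium tray, slide it down over the bare guide post of the rice-mould press and push it gently, without forcing it, just until it clicks onto the post's two sprung balls. Leave it held there by the balls, upright and let go, and leave the other loose things where they are.

Things in the scene. Friction and masses are not known exactly. Their poses are not given: they have to be found in the camera images.
- collar_center (a point): Centre of the loose blue stop collar with two thin white bands: an upright plastic tube, outer diameter 46 mm, 60 mm tall, same either end up, 0.08 to 0.17 kg; z is the bore axis. The bore is 22 mm wide, opening to 29 mm in a 7 mm deep cone at each end; half-way up a hidden groove 29 mm wide, 9.4 mm high. Starts upright on the tray floor, 30 mm below this point.
- post_top (a point): Top of the bare polished guide post, on its axis, 150 mm above the table; z up. The post is 20 mm thick, its last 8 mm narrower (12 to 13 mm). Two small brass-coloured sprung balls of 8 mm stand 4 mm out of the post, towards the press's +y and -y, 22 to 44 mm below this point.
- spacer_center (a point): Centre of a bystander in the tray: a loose orange spacer ring, 44 mm wide and 26 mm high (13 mm below this point is its underside).
- cup_center (a point): Centre of a bystander in the tray: a loose small steel cup, 52 mm wide at the rim, 50 mm high, open on top.
- jar_center (a point): Centre of a bystander on the table beyond: a jar with a red cap, 60 mm wide, 85 mm high.
- tray: Low aluminium sheet tray, fixed to the table, 220 mm (x) by 300 mm (y) and 18 mm high, with a floor 3 mm thick; origin at the centre of its underside. The collar, the spacer and the cup stand on it in a row along its y about 90 mm apart, in any order.
- press: Rice-mould press, fixed to the table; origin at table height under the bare post, z up. Green base plate 22 mm high: 80 mm either way in x, 45 mm in +y, 245 mm in -y. White mould block 56 mm high, 55 to 145 mm in -y. A second post 200 mm in -y already wears its grey collar: leave it be. A dark ring 36 mm wide, up to 32 mm high, lies round the bare post's foot.
- ball_nominal (a point): Point on the post's axis 33 mm below its top: the NOMINAL ball height only. The ball carrier inside the post is set differently each time: the balls stand up to 11 mm above or below this point; their height is not measured and must be felt. The collar clicks when its centre is level with the balls, within about 1 mm; its lower mouth first meets them about 27 mm higher.
- lower_mouth (a point): Centre of the collar's lower end, 30 mm below its centre. Sliding down: this mouth meets the balls and 4 to 10 N presses them in; then a light drag for 15 to 20 mm; then the balls spring into the groove: the click, the push drops and for 2 to 4 mm the collar is drawn down. There it is caught; pushing on rises steeply and at 12 to 30 N overrides the click: never push over 20 N.

How it is judged:
By the outcome, as a careful person would: the job done as asked, in the order asked, and still so for the second after the job is handed in, with the robot touching nothing.
It also fails if it takes over 70 s, if anything falls off the work surface, if the arm or the gripper's body presses on something with over 40 N, if the wrist force passes 120 N, or if a joint passes its speed limit or range.

### The arm

A 7-joint arm with a two-finger parallel gripper is mounted at the origin on the work surface. World frame = base frame: x ahead of the robot, y to its left, z up, the work surface at z = 0. Lengths are in m, angles in rad, forces in N, time in s.
With the tool pointing down it reaches from about 0.4 to 0.85 m from the base axis. Payload 4.5 kg.
Tool frame: the origin (TCP) lies midway between the tips of the shut fingers; the grasp point (between the pads) lies 19 mm behind it; z points along the fingers, y is the line along which they close (so a half turn about z gives the same grasp; the last joint's range is limited). The gripper opens to 85 mm and grips with 20 to 120 N. Pads are 22 mm wide; open, the fingers measure 114 mm over their backs; the gripper's body (76 mm by 85 mm) begins 54 mm behind the grasp point. The pads swing forward as they close: fully open they stand 13 mm farther back than shut.
Start: joints at [1.185, 0.689, -0.195, 1.565, 0.157, 0.902, -0.215], TCP at [0.255, -0.571, 0.206] pointing down, gripper open.
Joint ranges: [-3.01, 3.01], [-0.46, 2.08], [-1.47, 1.51], [0.13, 2.56], [-1, 4.14], [0.04, 2.09], [-2.66, 2.66]. Speed limits (rad/s): [2.57, 2.57, 3.14, 3.14, 3.14, 3.14, 3.14].

### API

Orientations are given as a unit quaternion [x, y, z, w].
In Python, from station import bot gives the robot as it stands. The module is installed in compiled form; this text tells all that it offers. Calls block until the motion is done:
- bot.movep(position, orientation): joint-space move of the TCP to a pose.
- bot.move_straight(position, ori=None, max_speed=0.15, threshold=None): straight line of the TCP; ori=None keeps the orientation; max_speed is the mean speed in m/s. With threshold (N) it stops when the force on the tool has changed by that much, and returns True; else False.
- bot.goto_joints(angles): joint-space move.
- bot.set_gripper(opening): finger opening in m; the grip force is fixed at half the most; returns when the fingers have stopped.
- bot.hold(seconds).
- bot.solve_ik(position, orientation): joint angles nearest the present ones, or None.
- bot.read_state(): the state.
- bot.camera(name): name is "side" or "top"; returns the picture (480x640x3 uint8, red, green, blue); there is no depth.
- bot.camera_info(name): a dict with "fx", "fy", "cx", "cy" (pixels), "camera_from_world" (4x4, takes a point from world to camera coordinates). Camera axes: x right, y down, z forward; pixel columns grow to the right and rows downward; lengths in m; the calibration is good to about 2 mm. A picture is of the moment at which its call begins. camera_info takes no time and is no camera call.
A pose or a line that the arm cannot do raises bot.MotionError and nothing moves.
- bot.finish_job(): hands the job in; it is judged then, once.
The state is a dict: "time": time; "joints": joint angles; "joint_vel": joint speeds; "joint_efforts": joint torques, N m; "tool_pos": TCP position; "tcp_rot": TCP orientation; "force": force on the tool from outside, world axes, zero at the start; "moment": the same for the moment, N m; "opening": finger opening in m; "finger_force": force on a finger pad.
Only numpy, scipy, OpenCV 4.12 (cv2) and the standard library are available. Lean on these libraries where they do the work, as an engineer would, in place of code of your own. Each camera call takes 0.05 s, during which the arm holds its last target. There are 200 camera calls.

## Working session

There is one attempt and no reset: what is moved stays moved. The work goes in short steps, each a Python script; the robot and the scene stay as the last script left them, time stands still between calls to the robot, and variables do not carry over. Pictures are saved under pics/ and viewed, at most 10 in all, crops included, and the job is handed in when it is done.

```bash
mkdir -p pics; python3 - <<'E'
from station import bot
import cv2,numpy as np
for n in("side","top"):
    cv2.imwrite(f"pics/{n}0.png",bot.camera(n)[:,:,::-1]); i=bot.camera_info(n); print(n,i["fx"],i["fy"],i["cx"],i["cy"]);print(np.round(i["camera_from_world"],4))
s=bot.read_state();print(s)
E
```

```text
side 545.7909051070982 545.7909051070982 328.6689450341802 244.44297280203358
[[-0.871  -0.4912  0.0034  0.532 ]
 [-0.3789  0.6674 -0.6411  0.2649]
 [ 0.3127 -0.5596 -0.7675  0.922 ]
 [ 0.      0.      0.      1.    ]]
top 576.8789672256778 576.8789672256778 316.38197821207007 244.37810455633274
[[ 0.0097 -0.9999 -0.0041  0.0687]
 [-0.9795 -0.0086 -0.2013  0.6121]
 [ 0.2012  0.0059 -0.9795  1.1159]
 [ 0.      0.      0.      1.    ]]
{'time': 0.1, 'joints': array([ 1.18477428,  0.68991661, -0.19449857,  1.56623955,  0.15731667,
        0.90251721, -0.21509918]), 'joint_vel': array([ 1.02755653e-03, -3.55564287e-03, -2.02716405e-03, -2.78189797e-05,
       -1.79260243e-04, -1.19015819e-03, -2.83944522e-04]), 'joint_efforts': array([-3.45400702e-03, -5.40607882e+01, -1.27145246e+00, -1.58986562e+01,
        9.39880876e-03,  4.41976008e-03, -5.36757540e-06]), 'tool_pos': array([ 0.2544315 , -0.57017709,  0.20545358]), 'tcp_rot': array([ 9.78041732e-01,  2.08407430e-01, -2.48984048e-04, -8.07205535e-04]), 'force': array([ 0.18144003, -0.54846466, -0.64376334]), 'moment': array([-0.02122092,  0.06213149,  0.00111597]), 'finger_force': 0.0, 'opening': 0.085307204385552}
```

View pics/side0.png

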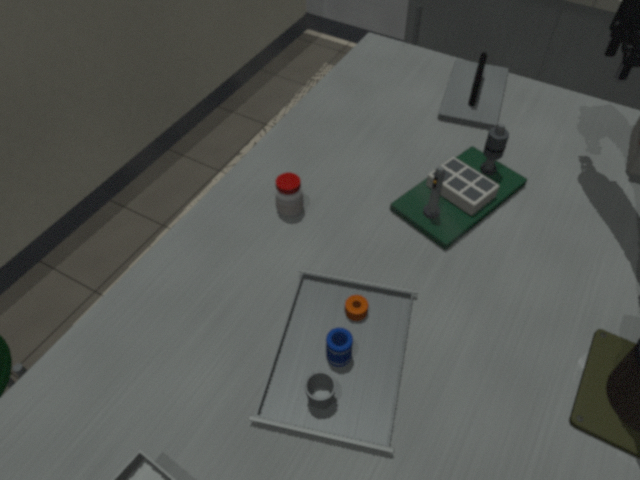

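View pics/top0.png

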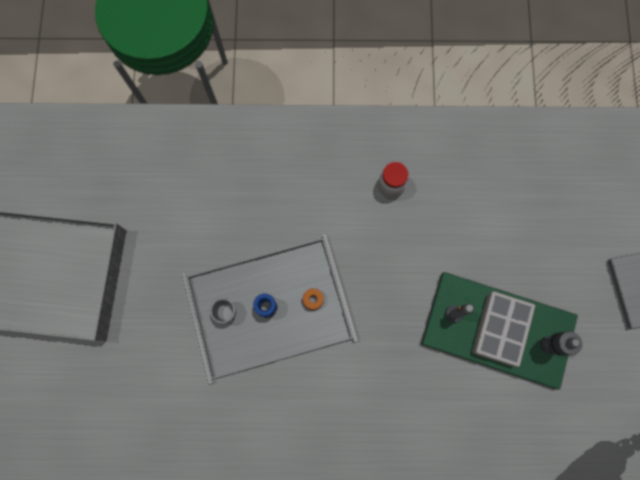

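The side view shows the collar near (340,345), between the orange spacer (357,307) and the cup (320,390), with the post top near (438,172). In the top view the collar is near (265,305) and the post top near (468,309). I'll zoom in on both.

```bash
python3 - <<'E'
import cv2,numpy as np
s=cv2.imread("pics/side0.png");t=cv2.imread("pics/top0.png")
c=lambda im,u,v:cv2.resize(im[v-25:v+25,u-32:u+32],(400,312),interpolation=cv2.INTER_CUBIC)[:300]
o=np.vstack([np.hstack([c(s,340,345),c(s,438,190)]),np.hstack([c(t,265,305),c(t,460,312)])])
o=np.clip(o.astype(float)*1.5,0,255)
cv2.imwrite("pics/crop.png",o)
E
```

```text
[ WARN:0@0.056] global loadsave.cpp:1063 imwrite_ Unsupported depth image for selected encoder is fallbacked to CV_8U.
```

View pics/crop.png

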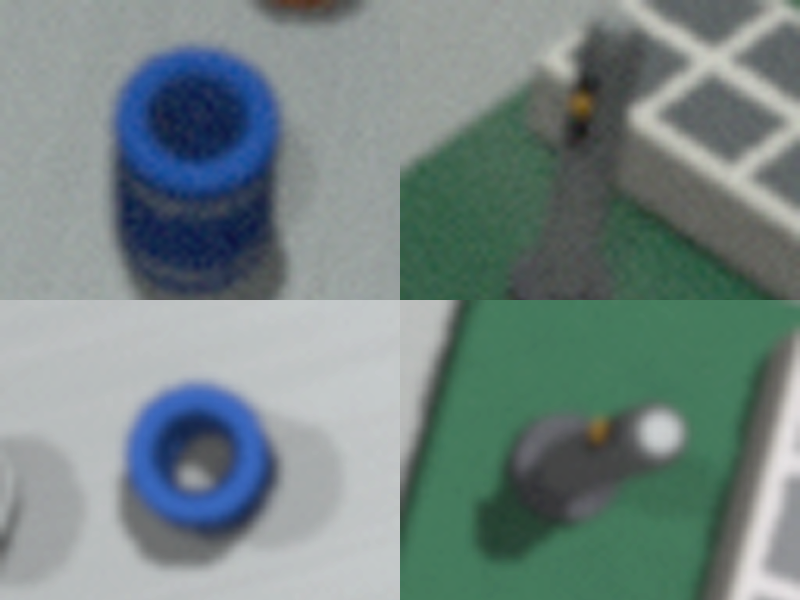

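```bash
cat >h.py <<'E'
from station import bot
import numpy as np,cv2
from scipy.spatial.transform import Rotation as R
def ray(n,u,v,z):
    i=bot.camera_info(n);T=np.array(i["camera_from_world"])
    d=T[:3,:3].T@[(u-i["cx"])/i["fx"],(v-i["cy"])/i["fy"],1];o=-T[:3,:3].T@T[:3,3]
    return o+d*(z-o[2])/d[2]
def proj(n,p):
    i=bot.camera_info(n);c=np.array(i["camera_from_world"])@[*p,1]
    return i["fx"]*c[0]/c[2]+i["cx"],i["fy"]*c[1]/c[2]+i["cy"]
def quat(yaw): # tool down, closing line (tool y) at angle yaw in the world
    y=np.array([np.cos(yaw),np.sin(yaw),0]);z=np.array([0,0,-1.])
    return R.from_matrix(np.c_[np.cross(y,z),y,z]).as_quat()
E
python3 - <<'E'
from h import *
for l,a in dict(coll=("side",339.1,339.3,.063),coll2=("top",264.6,304.5,.063),post=("top",469.2,307.9,.15),post2=("side",440,168.6,.15),
 foot=("top",455,316,.03),sp=("top",313,299,.029),sp2=("side",357,305,.029),cup=("top",222,312,.053),t1=("top",188,277,.018),t2=("top",325,238,.018),t3=("top",354,340,.018),t4=("top",211,380,.018),
 b1=("top",444,274,.022),b2=("top",577,315,.022)).items(): print(l,np.round(ray(*a),4))
c=ray("top",264.6,304.5,.063);p=ray("top",469.2,307.9,.15)
for a in np.arange(-180,180,15):
  for n,P in(("c",c),("p",p)):
    q=bot.solve_ik([P[0],P[1],.2],quat(np.radians(a)))
    if q is not None: print(n,a,np.round(q,2))
E
```

```text
coll [0.4883 0.1817 0.063 ]
coll2 [0.4877 0.1767 0.063 ]
post [ 0.4763 -0.2091  0.15  ]
post2 [ 0.4764 -0.2052  0.15  ]
foot [ 0.471  -0.2105  0.03  ]
sp [0.5033 0.0804 0.029 ]
sp2 [0.5031 0.0845 0.029 ]
cup [0.4728 0.2629 0.053 ]
t1 [0.5483 0.3433 0.018 ]
t2 [0.6345 0.0564 0.018 ]
t3 [ 0.421  -0.0045  0.018 ]
t4 [0.3383 0.2853 0.018 ]
b1 [ 0.5589 -0.1927  0.022 ]
b2 [ 0.476  -0.4633  0.022 ]
c -180 [ 0.24  0.85 -1.25  1.86  0.9   1.14  1.79]
p -180 [ 0.06  0.6   0.43  1.91 -0.37  0.72 -2.43]
c -165 [-1.01  0.82  1.09  1.92 -0.89  0.98 -2.37]
p -165 [ 0.11  0.59  0.35  1.9  -0.3   0.7  -2.24]
c -150 [-0.72  0.6   0.47  1.91 -0.4   0.72 -2.64]
p -150 [ 0.16  0.58  0.27  1.9  -0.23  0.69 -2.05]
c -135 [-0.6   0.57  0.26  1.91 -0.22  0.69 -2.56]
p -135 [ 0.21  0.57  0.19  1.9  -0.16  0.69 -1.86]
c -120 [-0.55  0.57  0.18  1.9  -0.15  0.69 -2.37]
p -120 [ 0.25  0.56  0.11  1.9  -0.09  0.69 -1.67]
c -105 [-0.5   0.56  0.1   1.9  -0.09  0.68 -2.18]
p -105 [ 0.3   0.56  0.04  1.89 -0.03  0.69 -1.48]
c -90 [-0.45  0.56  0.02  1.9  -0.02  0.69 -1.99]
p -90 [ 0.35  0.56 -0.04  1.89  0.04  0.69
[... 991 characters left out ...]
.77]
c 75 [ 0.06  0.67 -0.83  1.87  0.63  0.89  0.22]
p 75 [ 0.83  0.67 -0.84  1.87  0.64  0.89  0.98]
c 90 [ 0.1   0.69 -0.9   1.87  0.68  0.92  0.44]
p 90 [ 0.86  0.7  -0.91  1.87  0.69  0.93  1.19]
c 105 [ 0.13  0.72 -0.97  1.87  0.72  0.95  0.66]
p 105 [ 0.89  0.72 -0.98  1.86  0.73  0.97  1.41]
c 120 [ 0.24  0.85 -1.25  1.86  0.9   1.14  0.74]
p 120 [ 1.    0.85 -1.25  1.86  0.9   1.15  1.5 ]
c 135 [ 0.24  0.85 -1.25  1.86  0.9   1.14  1.  ]
p 135 [ 1.    0.85 -1.25  1.86  0.9   1.15  1.77]
c 150 [ 0.24  0.85 -1.25  1.86  0.9   1.14  1.26]
p 150 [-0.24  0.82  1.09  1.92 -0.89  0.99 -2.4 ]
c 165 [ 0.24  0.85 -1.25  1.86  0.9   1.14  1.53]
p 165 [ 0.01  0.61  0.52  1.91 -0.44  0.73 -2.62]
```

Both cameras agree to within about 5 mm: collar (0.488, 0.179), post (0.476, -0.207). I'll grasp with the jaws closing along the tray's x (about 15°), clear of the spacer and cup.

```bash
python3 - <<'E'
from h import *
q=quat(np.radians(15))
bot.movep([.488,.179,.20],q)
bot.move_straight([.488,.179,.10],q)
print(bot.move_straight([.488,.179,.022],q,max_speed=.08,threshold=8))
bot.set_gripper(.0)
s=bot.read_state();print(s["opening"],s["finger_force"],s["tool_pos"],s["force"],s["time"])
p=s["tool_pos"]
bot.move_straight([p[0],p[1],p[2]+.20],max_speed=.12)
bot.movep([.476,-.207,.225],q)   # collar centre ~.236, bottom ~.206
bot.hold(.4)
s=bot.read_state();print(s["opening"],s["finger_force"],s["tool_pos"],s["force"],s["time"])
for n,(u,v) in(("side",(420,160)),("top",(470,305))):
    im=bot.camera(n)[:,:,::-1];cv2.imwrite(f"pics/{n}1.png",im)
S=cv2.imread("pics/side1.png");T=cv2.imread("pics/top1.png")
c=lambda im,u,v:cv2.convertScaleAbs(cv2.resize(im[v-75:v+75,u-50:u+50],(400,600),interpolation=cv2.INTER_CUBIC),alpha=1.5)
cv2.imwrite("pics/crop1.png",np.hstack([c(S,440,150),c(T,470,300)]))
E
```

```text
False
0.04390249194274208 60.260500616859645 [0.48837271 0.17910157 0.02267231] [-0.65509844 -0.63694845  3.81288958] 5.2667
0.0439367356781362 61.1030644481954 [ 0.47616307 -0.20661694  0.22501579] [-1.04893584 -0.09113825 -1.56180023] 8.9333
```

View pics/crop1.png

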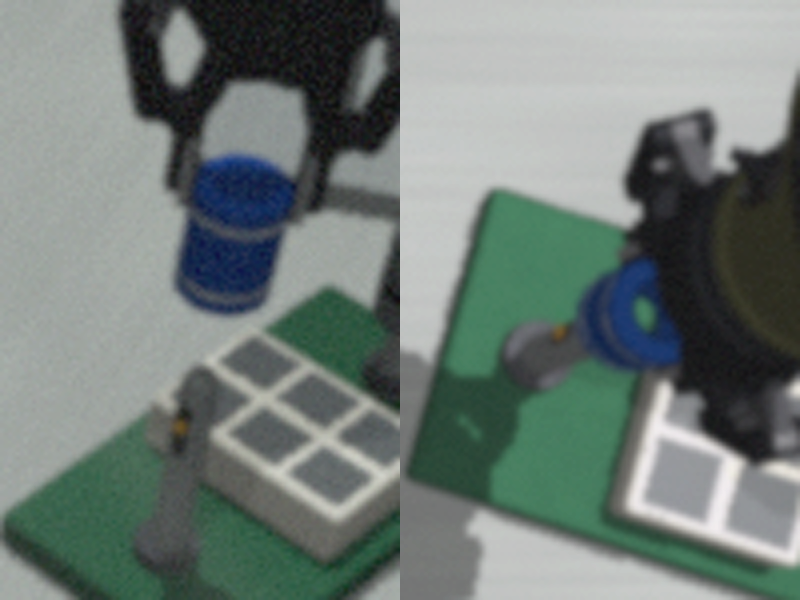

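The side crop shows the collar held upright with its top centre at about (451,122) px, and the post top at (440,170). The top crop puts the collar's top ring at about (481,303). Next I compare collar and post within each camera.

```bash
python3 - <<'E'
from h import *
p=bot.read_state()["tool_pos"];zt=p[2]-.0227+.063
print(zt, ray("side",450.9,122.1,zt),ray("top",480.6,302.6,zt))
print(ray("side",439.6,169.6,.15),ray("top",469.2,307.9,.15))
for n in("side","top"): print(n,proj(n,[p[0],p[1],zt]),proj(n,[p[0],p[1],zt-.06]),proj(n,[.4764,-.2072,.15]))
E
```

```text
0.2653056521397603 [ 0.47388674 -0.20200354  0.26530565] [ 0.47420618 -0.19832992  0.26530565]
[ 0.47599021 -0.2021539   0.15      ] [ 0.47634113 -0.20908082  0.15      ]
side (np.float64(450.73779524108113), np.float64(120.26772162438738)) (np.float64(445.16876014178195), np.float64(146.22417380174176)) (np.float64(440.3749764102596), np.float64(168.01205056010483))
top (np.float64(485.7209317352508), np.float64(301.5113397730995)) (np.float64(475.9997058595704), np.float64(305.0860315850951)) (np.float64(468.17690725067666), np.float64(307.8585344810374))
```

```bash
python3 - <<'E'
from h import *
x,y=.4775,-.208
bot.move_straight([x,y,.195],max_speed=.08);bot.hold(.3)
f0=bot.read_state()["force"]
def rep():
    s=bot.read_state();print(np.round(s["tool_pos"],4),np.round(s["force"]-f0,2),np.round(s["moment"],2),round(s["time"],2))
rep()
for z in(.180,.170,.162,.157,.152):
    h=bot.move_straight([x,y,z],max_speed=.03,threshold=4);bot.hold(.1);rep()
    if h: break
E
```

```text
[ 0.4778 -0.208   0.1954] [0. 0. 0.] [-0.02 -0.01  0.02] 9.86
[ 0.4777 -0.208   0.1801] [ 0.21 -1.03  0.34] [ 0.02  0.02 -0.02] 10.61
[ 0.4776 -0.208   0.1701] [-0.14 -0.08 -1.22] [ 0.01 -0.01 -0.01] 11.19
[ 0.4776 -0.208   0.162 ] [-0.52  0.12  0.05] [-0.04 -0.02 -0.04] 11.71
[ 0.4775 -0.208   0.157 ] [-0.55 -0.28 -0.15] [-0.01 -0.02  0.05] 12.12
[ 0.4769 -0.2081  0.1532] [-0.21  0.68 -0.96] [0.01 0.02 0.01] 12.43
```

```bash
python3 - <<'E'
from h import *
def rep():
    s=bot.read_state();print(np.round(s["tool_pos"],4),np.round(s["force"],2),round(s["time"],2))
x,y=.4765,-.208
bot.move_straight([x,y,.157],max_speed=.03);bot.hold(.3);rep()
for z in np.arange(.155,.1455,-.001):
    h=bot.move_straight([x,y,z],max_speed=.015,threshold=5);rep()
    if h: break
bot.hold(.3);rep()
E
```

```text
[ 0.4765 -0.208   0.157 ] [-0.01  0.14 -0.93] 13.01
[ 0.4764 -0.2079  0.1548] [ 1.03 -0.3  -1.29] 13.29
[ 0.4764 -0.208   0.1539] [ 0.1   0.22 -0.61] 13.54
[ 0.4764 -0.208   0.1529] [-0.22  0.36 -0.39] 13.79
[ 0.4764 -0.208   0.1519] [-0.53  1.17 -1.19] 14.04
[ 0.4764 -0.208   0.1509] [-0.06 -0.63 -0.34] 14.29
[ 0.4764 -0.208   0.15  ] [ 0.2  -0.99 -1.64] 14.54
[ 0.4764 -0.208   0.1489] [-0.09  0.51 -0.29] 14.79
[ 0.4765 -0.208   0.1479] [ 0.16  0.29 -0.18] 15.04
[ 0.4764 -0.208   0.1469] [ 1.09 -0.17 -0.54] 15.29
[ 0.4764 -0.208   0.1459] [-0.39  0.79 -0.93] 15.54
[ 0.4765 -0.208   0.146 ] [-0.44 -0.01  0.19] 15.84
```

```bash
cat >>h.py <<'E'
def fz(n=4):
    a=[]
    for _ in range(n): bot.hold(.03);s=bot.read_state();a.append(np.r_[s["force"],s["tool_pos"][2]])
    return np.mean(a,0),s["time"]
E
python3 - <<'E'
from h import *
x,y=.4765,-.208;pk=0
for z in np.arange(.145,.112,-.001):
    h=bot.move_straight([x,y,z],max_speed=.02,threshold=14)
    m,t=fz();pk=max(pk,m[2]);print(round(z,4),np.round(m[:3],2),round(m[3],4),round(t,2),h)
    if h or m[2]>13 or (pk>3 and m[2]<pk-2): break
E
```

```text
0.145 [ 0.36 -0.09 -0.95] 0.145 16.23 False
0.144 [-0.23  0.09 -0.78] 0.144 16.61 False
0.143 [-0.2   0.15 -1.31] 0.143 16.99 False
0.142 [ 0.23 -0.36 -0.49] 0.142 17.38 False
0.141 [-0.06  0.04 -0.5 ] 0.141 17.76 False
0.14 [ 0.11  0.08 -0.55] 0.14 18.14 False
0.139 [-0.23 -0.56 -0.62] 0.139 18.52 False
0.138 [-0.19 -1.13  0.47] 0.138 18.91 False
0.137 [-0.49 -1.18  2.55] 0.1371 19.29 False
0.136 [-0.31 -1.03  3.09] 0.1361 19.68 False
0.135 [-0.01 -0.77  3.44] 0.1351 20.06 False
0.134 [ 0.45 -0.9   3.43] 0.134 20.44 False
0.133 [ 1.11 -0.85  0.92] 0.1329 20.82 False
```

Ball entry was felt at TCP 0.138, so the click should come near TCP 0.111. I'll go on with finer steps near there.

```bash
python3 - <<'E'
from h import *
x,y=.4765,-.208;mn=9
for z in np.r_[np.arange(.131,.1165,-.002),np.arange(.116,.1075,-.0005)]:
    h=bot.move_straight([x,y,z],max_speed=.02,threshold=12)
    m,t=fz();print(round(z,4),np.round(m[:3],2),round(m[3],4),round(t,2),h)
    if z<=.1165: mn=min(mn,m[2])
    if h or m[2]>10 or (mn<-2 and m[2]>2): break
E
```

```text
0.131 [ 1.86 -1.   -3.99] 0.1305 21.21 False
0.129 [ 1.03 -1.35 -4.17] 0.1287 21.59 False
0.127 [ 1.25 -0.71 -3.82] 0.1268 21.98 False
0.125 [ 0.85 -1.55 -3.8 ] 0.1248 22.36 False
0.123 [ 1.35 -1.25 -3.12] 0.1228 22.74 False
0.121 [ 0.93 -1.34 -3.89] 0.1208 23.12 False
0.119 [ 1.14 -1.09 -4.19] 0.1188 23.51 False
0.117 [ 1.62 -1.32 -4.31] 0.1168 23.89 False
0.116 [ 1.01 -1.31 -2.2 ] 0.116 24.27 False
0.1155 [ 0.09 -1.11  0.37] 0.1156 24.66 False
0.115 [ 0.28 -1.68  0.79] 0.115 25.04 False
0.1145 [ 0.69 -1.48 -0.76] 0.1144 25.43 False
0.114 [ 1.31 -1.08 -4.1 ] 0.1137 25.81 False
0.1135 [ 1.24 -1.41 -3.99] 0.1133 26.19 False
0.113 [ 1.4  -1.67 -5.22] 0.1128 26.57 False
0.1125 [ 1.32 -1.37 -7.16] 0.1123 26.96 False
0.112 [ 0.27 -0.51 -7.79] 0.1118 27.34 False
0.1115 [  0.69  -1.41 -11.18] 0.1112 27.73 False
0.111 [-0.16 -1.21 -8.67] 0.111 28.11 False
0.1105 [-0.66 -0.75 -4.57] 0.1107 28.49 False
0.11 [-0.55 -0.24 -2.18] 0.1103 28.88 False
0.1095 [ 0.11 -0.21 -1.19] 0.1096 29.26 False
0.109 [-0.17  0.1  -1.09] 0.109 29.64 False
0.1085 [ 0.25 -0.21 -0.76] 0.1085 30.02 False
0.108 [-0.76  0.58 -0.45] 0.1081 30.41 False
0.1075 [-0.1   0.14  2.83] 0.1077 30.79 False
```

The click came where predicted: draw-down peaked at −11 N, then free play from about 0.1095 to 0.108, then a rise. I'll back up to mid-groove, release and look.

```bash
python3 - <<'E'
from h import *
x,y=.4765,-.208
bot.move_straight([x,y,.1087],max_speed=.01);print(fz())
bot.set_gripper(.085);bot.hold(.2);print(fz(),bot.read_state()["opening"])
bot.move_straight([x,y,.25],max_speed=.1)
bot.movep([.45,0.0,.30],quat(np.radians(15)));bot.hold(.3)
print(bot.read_state()["time"])
for n in("side","top"): cv2.imwrite(f"pics/{n}2.png",bot.camera(n)[:,:,::-1])
S=cv2.imread("pics/side2.png");T=cv2.imread("pics/top2.png")
c=lambda im,u,v:cv2.convertScaleAbs(cv2.resize(im[v-50:v+50,u-66:u+67],(400,300),interpolation=cv2.INTER_CUBIC),alpha=1.5)
f=lambda im:cv2.resize(im,(400,300))
cv2.imwrite("pics/crop2.png",np.vstack([np.hstack([c(S,440,190),c(T,460,310)]),np.hstack([f(S),f(T)])]))
for zc in (.119,): print([proj("side",[.4765,-.206,zc+d]) for d in(.03,-.03)])
E
```

```text
(array([-0.46334418,  0.45965907, -0.79807643,  0.10850657]), 31.1917)
(array([ 0.17120389,  0.49587231, -0.04260074,  0.1086983 ]), 32.0083) 0.08515868455636122
34.7417
[(np.float64(440.0155256347512), np.float64(168.73602422802244)), (np.float64(435.3310685583539), np.float64(190.63164398770311))]
```

View pics/crop2.png

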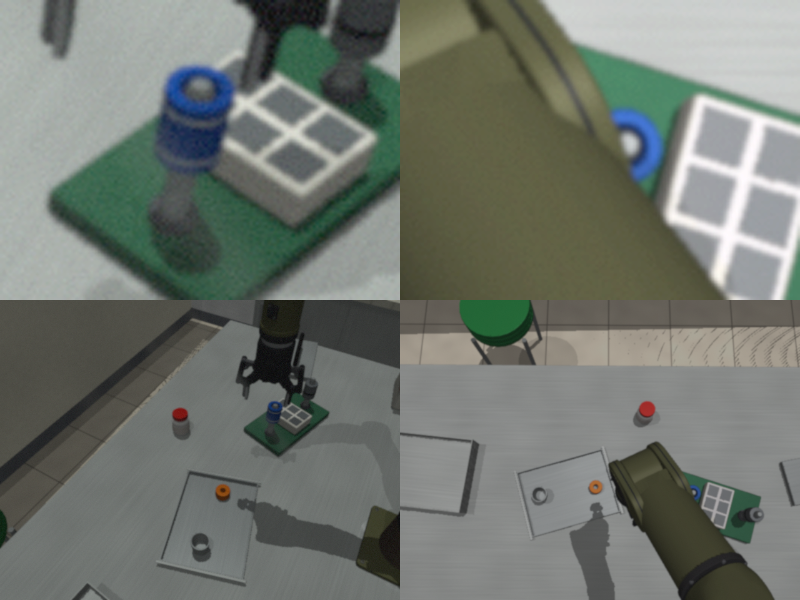

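The collar stands upright on the post. Its top centre is at side px (440.5,169), against (440,168.7) predicted for the clicked height, and there is clear post below it. The spacer, cup and jar have not moved.

```bash
python3 -c "
from station import bot
print(bot.finish_job())"
```

```text
the job is handed in; nothing more can be done
None
```

The blue collar is clicked onto the post's sprung balls with its centre about 119 mm above the table, upright and released; the push stayed well under 20 N, the other loose things look unmoved in the last picture, and I handed the job in at about 35 s.

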